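File the sawn edge of a shelf divider

ROBOT

A 6-joint arm with a two-finger parallel gripper is mounted at the origin on the work surface. World frame = base frame: x ahead of the robot, y to its left, z up, the work surface at z = 0. Lengths are in m, angles in rad, forces in N, time in s.
With the tool pointing down it reaches from about 0.325 to 0.85 m from the base axis. Payload 15.5 kg.
Tool frame: the origin (TCP) lies midway between the tips of the shut fingers; the grasp point (between the pads) lies 19 mm behind it; z points along the fingers, y is the line along which they close (so a half turn about z gives the same grasp; the last joint's range is limited). The gripper opens to 91 mm and grips with 3 to 60 N. Pads are 32 mm wide; open, the fingers measure 118 mm over their backs; the gripper's body (76 mm by 178 mm) begins 60 mm behind the grasp point.
Start: joints at [1.181, 0.494, 1.345, -0, 1.302, -0.096], TCP at [0.182, 0.598, 0.214] pointing down, gripper open.
Joint ranges: [-2.91, 2.91], [-0.82, 2.16], [0.22, 2.67], [-1.22, 4.37], [0.12, 2.79], [-3.08, 3.08]. Speed limits (rad/s): [1.89, 1.89, 2.57, 3.01, 3.01, 3.01].

INTERFACE

Orientations are given as a 3x3 rotation matrix whose columns are the frame's x, y, z axes.
In Python, from bench import bot gives the robot as it stands.
- The arm moves only by the shell command python3 -m pendant 'ROWS'. ROWS is JSON, one flat list of numbers, 7 for each row, row after row: the shift along the world's x, y, z scaled (see below), then the turn, a rotation vector about the world's x, y, z scaled (see below), then the opening, from 0 (shut) to 1 (fully open). A call has 1 to 12 rows; each row is the pose to reach, as a shift and turn from the pose commanded when the call began, turning the shorter way round; what a row does not reach only later rows make up. The controller multiplies each number of a shift by 0.08 m and each number of a turn by 180 degrees. A row lasts 1/12 s, in which the tool goes at most 41.7 mm and 7.16 degrees, less where a joint would pass 70% of its speed; a pose out of reach is approached as far as the arm can. A call with a number of a shift or a turn outside -1 to 1 is refused whole. A call with a gripper value outside its range is refused whole. The fingers move at their own pace and stop on an object; the grip force is fixed at half the most. Time passes only in rows, so rows that repeat a pose let the fingers close. It gives the time, the measured TCP pose, the force, the opening and the grip force at its end, in the units of the state.
- bot.read_state(): the state, without advancing time (a new reading comes with each control period).
- bot.capture(name): name is "scene" or "top" or "wrist"; returns a dict with "frame" (420x560x3 uint8, blue, green, red), "z_map" (420x560 float32, m along the optical axis (not along the pixel's ray), 0 where there is no reading), "intrinsics" (3x3 intrinsics, pixels), "world_from_camera" (4x4, takes a point from camera to world coordinates); the wrist camera has in their place "mount" (4x4, takes a point from camera to tool coordinates, whose origin is the TCP and whose axes are the flange's). Camera axes: x right, y up, looking along -z (the intrinsics and any distortion apply to the point x, -y, -z); pixel columns grow to the right and rows downward; lengths in m; the calibration is good to about 2 mm. A picture is of the moment at which its call begins: read the wrist's pose just before it.
- bot.job_done(): hands the job in; it is judged then, once.
The state is a dict: "clock": time; "q": joint angles; "dq": joint speeds; "effort": joint torques, N m; "tool_pos": TCP position; "ee_rot": TCP orientation; "force": force on the tool from outside, world axes, zero at the start; "torque": the same for the moment, N m; "width": opening from 0.0 (shut) to 1.0 (fully open); "finger_force": force on a finger pad.
Only numpy, scipy, OpenCV 4.12 (cv2) and the standard library are available. Lean on these libraries where they do the work, as an engineer would, in place of code of your own. Each camera call takes 0.05 s, during which the arm holds its last target. There are 200 camera calls.

TASK

Take the block file from the tray and smooth the sawn upper edge of the steel plate in the vice with two full strokes: file level and square across the edge, toe first, from the screw side to the far side, each running from the front quarter of the file to its rear quarter under a steady pressure of about 10 N (never more than 25 N). Cut on the forward stroke only: lift the file off the plate for every return, never dragging it back over the edge. Then lay the file back flat, teeth down, in its own bay of the tray, let go, and leave everything else on the bench where it is.

Things in the scene. Friction and masses are not known exactly. Their poses are not given: they have to be found in the camera images.
- file_grip (a point): Block file: flat steel, 160 x 34 x 8 mm, teeth on its underside, with an upright wooden handle block (44 mm along the file, 24 mm wide, 40 mm high) on the middle of its back; 0.25 to 0.4 kg. This point is the handle's middle, 28 mm above the toothed underside. x points along the file to its toe, z up. Grip the handle across its length or its width.
- file: The same file; origin at the centre of its toothed underside, same axes. The toe (+x end) is narrowed to 20 mm over its last 20 mm; the heel has a small round screw head on its back. It cuts only when pushed toe first.
- tray: Plywood tray fixed to the bench, 240 (x) x 180 (y) x 18 mm high, walls and floor 6 mm thick, a divider along x making two equal bays, 228 x 81 mm inside. Origin at the centre of its underside. The file's bay is on +y, its middle at y = 43.5 mm; the file starts there, teeth down, toe to +x. A brush lies in the other bay.
- vice: Grey bench vice fixed to the bench (base 170 x 110 mm), a steel plate clamped upright in it; origin at the centre of its underside, z up; x is the forward stroke direction, from the side with the screw and T-bar to the other side. Each jaw is 34 mm thick, 100 mm long.
- vice_top (a point): Midway between the rubber-lined jaws, level with their tops, 100 mm above the bench; axes as the vice. The plate (sawn shelf divider, 5 mm thick in x, 84 mm long in y) is centred here, its upper edge along y. That edge stands 12 to 38 mm above the jaws, different each time and not reported: find it by sight or touch. The rubber yields about 1 mm per 15 N downwards.
- give (a joint): How far the plate has been dragged along the vice's x against the rubber (m, + forward, 0 at rest); about 1 mm per 2 N, springs back. Forward filing makes it positive, dragging the file backward negative.
- brush: Bystander: hand brush lying in the tray's other bay; origin at its underside.
- tape: Bystander: roll of packing tape lying flat, 100 mm across, 48 mm high; origin at its underside.
- screwbin: Bystander: small open bin, 100 x 80 x 50 mm; origin at its underside.
- carton_a: Bystander: carton, 100 x 160 x 70 mm; origin at its underside.
- carton_b: Bystander: carton, 100 x 140 x 60 mm; origin at its underside.
- mug: Bystander: steel cup, 72 mm across, 90 mm high; origin at its underside.
- wrench: Bystander: wrench about 190 mm long, lying; origin at its underside.
- offcut: Bystander: steel slab, 90 x 85 x 12 mm, lying flat; origin at its underside.
Things that resemble listed ones, but are neither listed nor needed, are in the scene too. What is meant by the file is not turquoise, and is the smaller of those in its own colour.

How it is judged:
On the way, in this order (a step that is already met when the one before it is completed fails the run):
1. first stroke begins: file flat and square on the plate's edge, pressed with over 3 N, the edge more than 28 mm ahead of the file's middle (contact force between file and vice above 3 N and angle between the x axis of file_grip and the x axis of vice_top, either way round below 0.3 rad and angle between file_grip's own z axis and vertical below 0.2 rad and x of vice_top in the frame of file_grip above 0.028 m), for 0.04 s.
2. first stroke half-way: still pressed with over 3 N, edge within 12 mm of the file's middle, plate dragged forward over 0.4 mm (contact force between file and vice above 3 N and angle between the x axis of file_grip and the x axis of vice_top, either way round below 0.3 rad and angle between file_grip's own z axis and vertical below 0.2 rad and x of vice_top in the frame of file_grip between -0.012 and 0.012 m and value of joint give above 0.0004 m), for 0.04 s.
3. first stroke ends: still pressed with over 3 N, the edge more than 28 mm behind the file's middle (contact force between file and vice above 3 N and angle between the x axis of file_grip and the x axis of vice_top, either way round below 0.3 rad and angle between file_grip's own z axis and vertical below 0.2 rad and x of vice_top in the frame of file_grip below -0.028 m), for 0.04 s.
4. file brought back clear of the plate after the first stroke (no touch, edge ahead of the file's middle) (contact force between file and vice below 0.2 N and x of vice_top in the frame of file_grip above 0.01 m), for 0.1 s.
5. second stroke begins: file flat and square on the plate's edge, pressed with over 3 N, the edge more than 28 mm ahead of the file's middle (all of step 1), for 0.04 s.
6. second stroke half-way: still pressed with over 3 N, edge within 12 mm of the file's middle, plate dragged forward over 0.4 mm (all of step 2), for 0.04 s.
7. second stroke ends: still pressed with over 3 N, the edge more than 28 mm behind the file's middle (all of step 3), for 0.04 s.
8. file lifted off the plate after the second stroke (contact force between file and vice below 0.2 N), for 0.1 s.
At the end, for the whole second after the job is handed in: After two forward strokes, each followed by a lift, the file lies at rest, released, flat (within 0.1 rad) on its teeth on the floor of its own (+y) bay of the tray: its middle within 40 mm of the bay's middle along the bay and within 30 mm across (x of file in the frame of tray between -0.04 and 0.04 m and y of file in the frame of tray between 0.013 and 0.074 m and z of file in the frame of tray below 0.011 m and angle between file's own z axis and vertical below 0.1 rad and linear speed of file below 0.02 m/s and contact force between file and tray above 0.5 N); the robot touches nothing.
It fails at once if the file presses on the plate or vice with more than 25 N (contact force between file and vice above 25 N).
It fails at once if the plate is dragged backward by more than 0.8 mm (filing on the return) (value of joint give below -0.0008 m).
It fails at once if a bystander is moved more than 20 mm (distance of any of brush, tape, screwbin, carton_a, carton_b, mug, wrench, offcut from where it was at the start of the episode above 0.02 m).
It also fails if it takes over 64 s, if anything falls off the work surface, if the arm or the gripper's body presses on something with over 40 N, if the wrist force passes 120 N, or if a joint passes its speed limit or range.

## Working session

There is one attempt and no reset: what is moved stays moved. The work goes in short steps, Python scripts to look and compute and a shell command to move; the robot and the scene stay as the last step left them, time stands still between calls to the robot, and variables do not carry over. Pictures are saved under pics/ and viewed, at most 10 in all, crops included, and the job is handed in when it is done.

```bash
ls; mkdir -p pics
python3 - <<'E'
from bench import bot
import cv2,pickle,numpy as np
s=bot.read_state();print(s)
d={}
for n in("scene","top"):
    d[n]=bot.capture(n);cv2.imwrite(f"pics/{n}0.png",d[n]["frame"])
    print(n,d[n]["intrinsics"],d[n]["world_from_camera"],[k for k in d[n]])
pickle.dump(d,open("cap0.pkl","wb"))
E
```

```text
pics
{'clock': 0.0, 'q': array([ 1.18048408e+00,  4.94183359e-01,  1.34614479e+00,  4.35136021e-05,
        1.30252538e+00, -9.55197856e-02]), 'dq': array([-1.52855643e-04,  3.24947210e-04,  7.57763042e-05, -7.22625899e-04,
        3.08945595e-04,  1.08414765e-03]), 'effort': array([ 1.92258660e-03, -8.78847885e+01, -3.81858230e+01,  7.08815642e-02,
        5.32029674e-02, -9.91065849e-05]), 'tool_pos': array([0.1814314 , 0.59767259, 0.21333354]), 'ee_rot': array([[-9.56859061e-01,  2.90552007e-01, -5.18533412e-04],
       [ 2.90552425e-01,  9.56858383e-01, -1.15007555e-03],
       [ 1.62006282e-04, -1.25112136e-03, -9.99999204e-01]]), 'force': array([ 0.2828276 , -0.05574105, -0.35073537]), 'torque': array([-0.00544037, -0.03363881,  0.03838432]), 'finger_force': 0.0, 'width': 1.0008176595438123}
scene [[539.6199123    0.         280.55468889]
 [  0.         539.6199123  206.74424055]
 [  0.           0.           1.        ]] [[-0.85041712 -0.35720111  0.38626167  1.01250699]
 [ 0.52581285 -0.60169688  0.6012335   0.82895227]
 [ 0.01765117  0.71440061  0.69951426  1.04346361]
 [ 0.          0.          0.          1.        ]] ['frame', 'z_map', 'intrinsics', 'world_from_camera']
top [[459.85380875   0.         277.7513021 ]
 [  0.         459.85380875 214.88155406]
 [  0.           0.           1.        ]] [[ 0.024878    0.99733515 -0.06858339  0.41637773]
 [-0.99961352  0.02396613 -0.01408676 -0.00169412]
 [-0.01240554  0.06890733  0.99754593  1.43147767]
 [ 0.          0.          0.          1.        ]] ['frame', 'z_map', 'intrinsics', 'world_from_camera']
```

View pics/top0.png

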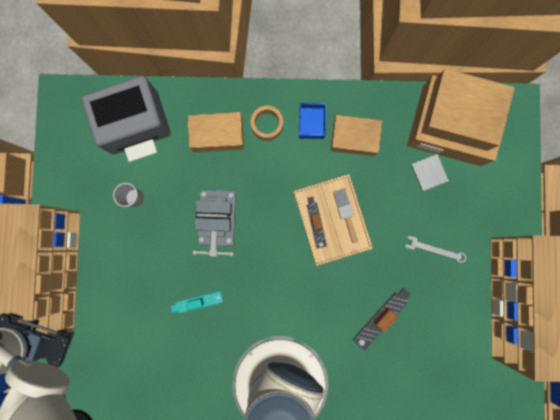

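View pics/scene0.png

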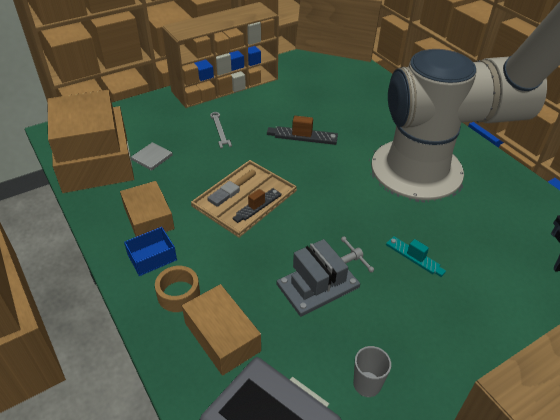

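Top view: the file candidates are the dark one in the tray (316,222), a larger dark one at (382,320) and a turquoise one at (197,302). The tray one fits because it is the smaller of the dark pair and lies in a tray bay. The vice is at (215,217) with its screw toward the robot, so the stroke runs up the image (world +x). I'll confirm in an enlarged crop.

```bash
cat > h.py <<'E'
import numpy as np,cv2,pickle
def pts(c,Twc=None):
    z=c["z_map"].astype(float);K=c["intrinsics"];T=c["world_from_camera"] if Twc is None else Twc
    v,u=np.mgrid[:z.shape[0],:z.shape[1]]
    P=np.stack([(u-K[0,2])/K[0,0]*z,-(v-K[1,2])/K[1,1]*z,-z],-1)
    P=P@T[:3,:3].T+T[:3,3]; P[z<=0]=np.nan; return P
def rect(xy):
    r=cv2.minAreaRect(np.float32(xy*1000)); b=cv2.boxPoints(r); return np.round(r[0],1),np.round(r[1],1),round(r[2],1),np.round(b).tolist()
E
python3 - <<'E'
from h import *
d=pickle.load(open("cap0.pkl","rb"));f=d["top"]["frame"];P=pts(d["top"])
a=cv2.resize(f[165:275,285:385],(400,440),interpolation=3);b=cv2.resize(f[175:265,185:245],(293,440),interpolation=3)
cv2.imwrite("pics/crop0.png",np.hstack([a,b]))
print("table z",np.nanmedian(P[330:380,100:180,2]))
hsv=cv2.cvtColor(f,cv2.COLOR_BGR2HSV)
green=(hsv[...,0]>55)&(hsv[...,0]<95)&(hsv[...,1]>90)
def blob(m,box):
    r0,r1,c0,c1=box;M=np.zeros(m.shape,np.uint8);M[r0:r1,c0:c1]=m[r0:r1,c0:c1]
    n,l,s,c=cv2.connectedComponentsWithStats(M);k=1+np.argmax(s[1:,4]);return l==k
z=P[...,2]
m=blob(~green,(165,275,285,385));print("tray",rect(P[m][:,:2]),np.nanpercentile(z[m],[5,50,95,100]))
def box(r0,r1,c0,c1):
    o=np.zeros(z.shape,bool);o[r0:r1,c0:c1]=1;return o
tr=box(190,260,298,335)
m=tr&(hsv[...,2]<90)&(~green);m=blob(m,(190,260,298,335));print("file",rect(P[m][:,:2]),m.sum(),np.nanpercentile(z[m],[5,50,95]))
m=blob(z>.04,(190,260,298,335));print("handle",rect(P[m][:,:2]),m.sum(),np.nanpercentile(z[m],[5,50,95]),np.nanmedian(P[m],0))
v=box(180,250,190,240)
m=blob(z>.085,(180,250,190,240));print("jaws",rect(P[m][:,:2]),m.sum(),np.nanpercentile(z[m],[5,50,95,100]))
m=blob(z>.107,(180,250,190,240));print("plate",rect(P[m][:,:2]),m.sum(),np.nanpercentile(z[m],[5,50,95,100]),np.nanmedian(P[m],0))
m=blob(~green,(180,245,190,240));print("vicebase",rect(P[m][:,:2]),m.sum())
Q=pts(d["scene"]);zz=Q[...,2]
M=(zz>.105)&(abs(Q[...,0]-.45)<.12)&(abs(Q[...,1]-.19)<.1)
if M.sum()>3: print("scene plate",rect(Q[M][:,:2]),M.sum(),np.nanpercentile(zz[M],[5,50,90,95,100]))
E
```

```text
table z -8.920737917872401e-05
tray (array([nan, nan]), array([0., 0.]), 0.0, [[nan, nan], [nan, nan], [nan, nan], [nan, nan]]) [-0.00024317  0.00801173  0.0262223   0.06050386]
file (array([ 462.4, -105.3]), array([21.6, 21.6]), 2.2, [[451.0, -95.0], [452.0, -117.0], [474.0, -116.0], [473.0, -94.0]]) 35 [0.00966925 0.01347532 0.01718965]
handle (array([496.4, -97.8]), array([43.6, 23.3]), 15.1, [[472.0, -92.0], [478.0, -115.0], [520.0, -103.0], [514.0, -81.0]]) 120 [0.04811053 0.05372595 0.05849849] [ 0.49549402 -0.09751427  0.05372595]
jaws (array([503.4, 208.4]), array([100.1,  86. ]), 88.9, [[459.0, 159.0], [545.0, 158.0], [547.0, 258.0], [461.0, 259.0]]) 1012 [0.0943543  0.09964485 0.10859868 0.11813132]
plate (array([503.2, 209.1]), array([80.5,  5.5]), 88.8, [[500.0, 169.0], [505.0, 169.0], [507.0, 249.0], [501.0, 249.0]]) 55 [0.10845833 0.11127498 0.11612038 0.11813132] [0.50274209 0.20972267 0.11127498]
vicebase (array([519.2, 228.4]), array([ 79.5, 199. ]), 49.1, [[418.0, 263.0], [568.0, 133.0], [620.0, 193.0], [470.0, 324.0]]) 2165
scene plate (array([501.5, 210.8]), array([51.5, 94.3]), 4.9, [[472.0, 256.0], [480.0, 162.0], [531.0, 166.0], [523.0, 260.0]]) 134 [0.10562046 0.11166872 0.11528042 0.11596526 0.11840096]
```

View pics/crop0.png

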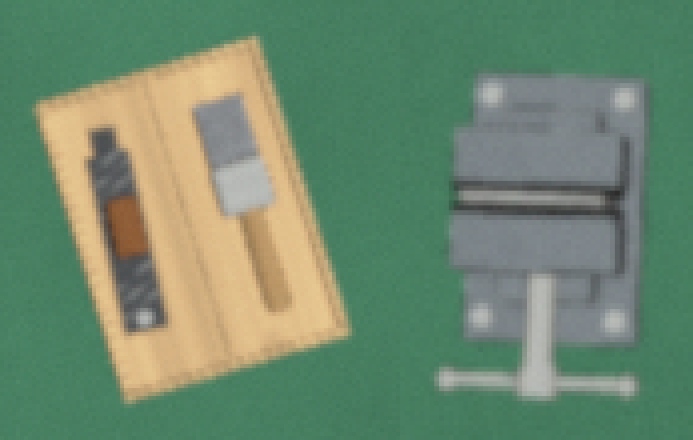

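The crop confirms it: the tray holds the small dark file in its left (+y) bay, with the toe up at (102,138) and the screw-head heel at (145,317). The vice screw is at the bottom (537,385). I measured:

| Item | Position (mm) | Yaw | Height |
|---|---|---|---|
| Handle | (496, -98) | about 15° | top about 54 mm, as expected |
| Plate | (503, 209) | about -1° | edge about 112-118 mm |

Next I move above the file.

```bash
p="python3 -m pendant"
$p '[0.44,-0.97,0,0,0,-0.036,1, 0.44,-0.97,0,0,0,-0.036,1, 0.44,-0.97,0,0,0,-0.036,1]'
$p '[0.44,-0.97,0,0,0,-0.036,1, 0.44,-0.97,0,0,0,-0.036,1, 0.44,-0.97,0,0,0,-0.036,1]'
$p '[0.44,-0.97,0,0,0,-0.036,1, 0.44,-0.97,0,0,0,-0.036,1, 0.44,-0.97,0,0,0,-0.036,1]'
$p '[0.44,-0.97,0,0,0,-0.036,1, 0.44,-0.97,0,0,0,-0.036,1, 0.44,-0.97,0,0,0,-0.036,1]'
$p '[0.44,-0.97,0,0,0,-0.036,1, 0.44,-0.97,0,0,0,-0.036,1, 0.44,-0.97,0,0,0,-0.036,1]'
$p '[0.44,-0.97,0,0,0,-0.036,1, 0.44,-0.97,0,0,0,-0.036,1, 0.44,-0.97,0,0,0,-0.036,1]'
$p '[0.44,-0.97,0,0,0,-0.036,1, 0.44,-0.97,0,0,0,-0.036,1, 0.44,-0.97,0,0,0,-0.036,1]'
$p '[0.44,-0.97,0,0,0,-0.036,1, 0.44,-0.97,0,0,0,-0.036,1, 0.44,-0.97,0,0,0,-0.036,1]'
$p '[0.44,-0.97,0,0,0,-0.036,1, 0.44,-0.97,0,0,0,-0.036,1, 0.44,-0.97,0,0,0,-0.036,1, 0.44,-0.97,0,0,0,-0.036,1]'
python3 - <<'E'
from bench import bot
import cv2,pickle
from h import *
s=bot.read_state();c=bot.capture("wrist");pickle.dump((s,c),open("w1.pkl","wb"))
cv2.imwrite("pics/w1.png",c["frame"])
T=np.eye(4);T[:3,:3]=s["ee_rot"];T[:3,3]=s["tool_pos"]
P=pts(c,T@c["mount"]);z=P[...,2]
x=P[...,0];y=P[...,1]
print(s["clock"],s["tool_pos"],s["ee_rot"],s["force"],s["q"])
m=(z>.045)&(z<.07)&(abs(x-.496)<.05)&(abs(y+.098)<.04)
print("handle",rect(P[m][:,:2]),m.sum(),np.nanmedian(P[m],0))
E
```

```text
clock: 0.35
tool_pos: [0.2179, 0.515, 0.2133]
ee_rot: [[-0.917, 0.399, -0.001], [0.399, 0.917, -0.004], [-0.001, -0.004, -1.0]]
force: [0.5, 2.6, -0.1]
width: 1.001
finger_force: 0.0
clock: 0.6
tool_pos: [0.2531, 0.4376, 0.2136]
ee_rot: [[-0.866, 0.5, -0.001], [0.5, 0.866, -0.003], [-0.001, -0.003, -1.0]]
force: [0.5, 1.7, 0.0]
width: 1.002
finger_force: 0.0
clock: 0.85
tool_pos: [0.2884, 0.3603, 0.2137]
ee_rot: [[-0.804, 0.595, -0.0], [0.595, 0.804, -0.003], [-0.001, -0.002, -1.0]]
force: [1.1, 1.7, 0.5]
width: 1.003
finger_force: 0.0
clock: 1.1
tool_pos: [0.324, 0.2829, 0.2137]
ee_rot: [[-0.731, 0.682, -0.0], [0.682, 0.731, -0.002], [-0.001, -0.002, -1.0]]
force: [0.0, 0.6, -0.5]
width: 1.001
finger_force: 0.0
clock: 1.35
tool_pos: [0.3597, 0.2053, 0.2139]
ee_rot: [[-0.649, 0.76, 0.001], [0.76, 0.649, -0.002], [-0.002, -0.001, -1.0]]
force: [0.2, 1.3, 0.3]
width: 0.995
finger_force: 0.0
clock: 1.6
tool_pos: [0.3953, 0.1276, 0.214]
ee_rot: [[-0.559, 0.829, 0.001], [0.829, 0.559, -0.001], [-0.002, 0.0, -1.0]]
force: [-0.7, 0.8, -1.1]
width: 0.998
finger_force: 0.0
clock: 1.85
tool_po
[... 316 characters left out ...]
 0.998
finger_force: 0.0
clock: 2.43
tool_pos: [0.499, -0.1022, 0.2135]
ee_rot: [[-0.254, 0.967, -0.0], [0.967, 0.254, -0.0], [0.0, -0.0, -1.0]]
force: [0.2, 1.0, 0.7]
width: 0.995
finger_force: 0.0
2.4333 [ 0.49899602 -0.10217043  0.21350339] [[-2.53775647e-01  9.67263071e-01 -2.70097485e-04]
 [ 9.67263108e-01  2.53775640e-01 -5.91888301e-05]
 [ 1.12929926e-05 -2.76276016e-04 -9.99999962e-01]] [0.24420498 0.97200012 0.73460929] [-3.19143242e-01  3.32363149e-01  1.62644874e+00 -1.52248182e-04
  1.18301866e+00 -5.75667358e-01]
handle (array([496.8, -98.3]), array([43.4, 23.7]), 14.6, [[473.0, -92.0], [479.0, -115.0], [521.0, -104.0], [515.0, -81.0]]) 1249 [ 0.49620116 -0.09747448  0.05369122]
```

View pics/w1.png

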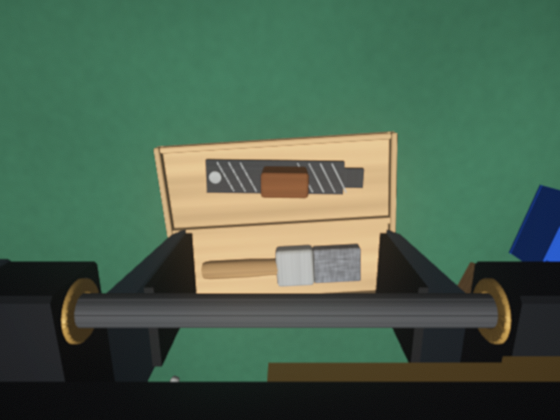

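The wrist view shows the file with its handle at (285,182) and its toe to the right. The handle centre agrees with the top view within 1 mm. I'll descend and grip across the handle's length.

```bash
p="python3 -m pendant"
$p '[-0.028,0.048,0,0,0,0,1, -0.028,0.048,-0.5,0,0,0,1, -0.028,0.048,-1,0,0,0,1, -0.028,0.048,-1,0,0,0,1]'
$p '[0,0,-0.4,0,0,0,1, 0,0,-0.7,0,0,0,1, 0,0,-1,0,0,0,1, 0,0,-1,0,0,0,1, 0,0,-1,0,0,0,1]'
$p '[0,0,-0.2,0,0,0,1, 0,0,-0.39,0,0,0,1, 0,0,-0.39,0,0,0,1, 0,0,-0.39,0,0,0,0, 0,0,-0.39,0,0,0,0, 0,0,-0.39,0,0,0,0, 0,0,-0.39,0,0,0,0, 0,0,-0.39,0,0,0,0, 0,0,-0.39,0,0,0,0, 0,0,-0.39,0,0,0,0, 0,0,-0.39,0,0,0,0]'
python3 - <<'E'
from h import *
d=pickle.load(open("cap0.pkl","rb"))["top"];K=d["intrinsics"];T=d["world_from_camera"]
def ray(u,v,h):
    r=T[:3,:3]@np.array([(u-K[0,2])/K[0,0],-(v-K[1,2])/K[1,1],-1]);return T[:3,3]+r*(h-T[2,3])/r[2]
c=[ray(285+u/4,165+v/4,.018)[:2] for u,v in((125,402),(38,103),(260,38),(350,333))]
print(np.round(c,3),np.mean(c,0))
ax=c[1]-c[0];print(np.linalg.norm(ax),np.linalg.norm(c[1]-c[2]),np.degrees(np.arctan2(ax[1],ax[0])))
ax/=np.linalg.norm(ax);n=np.array([-ax[1],ax[0]]);print("bay mid",np.mean(c,0)+.0435*n,"file in tray",[(np.array([.4968,-.0983])-np.mean(c,0))@a for a in(ax,n)])
E
```

```text
clock: 2.82
tool_pos: [0.4922, -0.0941, 0.129]
ee_rot: [[-0.257, 0.966, -0.008], [0.966, 0.257, 0.003], [0.005, -0.007, -1.0]]
force: [-3.8, 1.0, -1.6]
width: 1.0
finger_force: 0.0
clock: 3.23
tool_pos: [0.4959, -0.0958, 0.0549]
ee_rot: [[-0.256, 0.967, -0.001], [0.967, 0.256, 0.0], [0.001, -0.001, -1.0]]
force: [1.3, -0.0, 1.4]
width: 0.996
finger_force: 0.0
clock: 4.15
tool_pos: [0.4962, -0.0965, 0.0228]
ee_rot: [[-0.255, 0.967, 0.0], [0.967, 0.255, -0.0], [-0.0, 0.0, -1.0]]
force: [-1.0, -0.2, 3.8]
width: 0.483
finger_force: 30.0
[[ 0.361 -0.103]
 [ 0.59  -0.032]
 [ 0.644 -0.202]
 [ 0.418 -0.274]] [ 0.50334186 -0.15272364]
0.2390763493626466 0.17900009725617866 17.411796892023165
bay mid [ 0.49032504 -0.11121686] file in tray [np.float64(0.010043479410179731), np.float64(0.05388744411245548)]
```

```bash
p="python3 -m pendant"
$p '[0,0,0.25,0,0,0,0, 0,0,0.6,0,0,0,0, 0,0,1,0,0,0,0, 0,0,1,0,0,0,0]'
$p '[0,0,0.5,0,0,0,0, 0,0,1,0,0,0,0, 0,0,1,0,0,0,0]'
$p '[-0.06,0.48,0,0,0,-0.011,0, -0.11,0.96,0,0,0,-0.022,0, -0.11,0.96,0,0,0,-0.022,0]'
$p '[-0.06,0.48,0,0,0,-0.011,0, -0.11,0.96,0,0,0,-0.022,0, -0.11,0.96,0,0,0,-0.022,0]'
$p '[-0.06,0.48,0,0,0,-0.011,0, -0.11,0.96,0,0,0,-0.022,0, -0.11,0.96,0,0,0,-0.022,0]'
$p '[-0.06,0.48,0,0,0,-0.011,0, -0.11,0.9,0,0,0,-0.022,0, -0.11,0.9,0,0,0,-0.022,0, -0.11,0.9,0,0,0,-0.022,0, -0.11,0.9,0,0,0,-0.022,0, -0.11,0.9,0,0,0,-0.022,0]'
python3 - <<'E'
from bench import bot
import cv2,pickle
from h import *
s=bot.read_state();c=bot.capture("wrist");pickle.dump((s,c),open("w2.pkl","wb"));a=c["frame"]
c2=bot.capture("scene");cv2.imwrite("pics/w2.png",np.hstack([cv2.resize(a,(400,300)),cv2.resize(c2["frame"][150:330,230:470],(400,300))]))
T=np.eye(4);T[:3,:3]=s["ee_rot"];T[:3,3]=s["tool_pos"]
P=pts(c,T@c["mount"]);z=P[...,2]
print(s["clock"],s["tool_pos"],s["force"],s["torque"])
x,y=P[...,0],P[...,1]
m=(z>.106)&(z<.14)&(abs(x-.503)<.02)&(abs(y-.209)<.05)
if m.sum()>5: print("plate",rect(P[m][:,:2]),m.sum(),np.percentile(z[m],[5,25,50,75,95]))
E
```

```text
clock: 4.48
tool_pos: [0.4983, -0.0971, 0.107]
ee_rot: [[-0.255, 0.967, 0.006], [0.967, 0.255, -0.002], [-0.003, 0.005, -1.0]]
force: [1.8, -0.7, -3.2]
width: 0.483
finger_force: 30.0
clock: 4.73
tool_pos: [0.4989, -0.0974, 0.1883]
ee_rot: [[-0.255, 0.967, 0.008], [0.967, 0.255, -0.003], [-0.004, 0.007, -1.0]]
force: [3.5, -0.4, -1.7]
width: 0.484
finger_force: 30.0
clock: 4.98
tool_pos: [0.4855, -0.0149, 0.1818]
ee_rot: [[-0.187, 0.982, -0.002], [0.982, 0.187, 0.002], [0.002, -0.002, -1.0]]
force: [-0.1, -0.3, -3.5]
width: 0.477
finger_force: 30.0
clock: 5.23
tool_pos: [0.4769, 0.0621, 0.1817]
ee_rot: [[-0.12, 0.993, -0.002], [0.993, 0.12, 0.002], [0.002, -0.002, -1.0]]
force: [-0.5, -1.8, -3.9]
width: 0.486
finger_force: 30.0
clock: 5.48
tool_pos: [0.4684, 0.1389, 0.1818]
ee_rot: [[-0.051, 0.999, -0.001], [0.999, 0.051, 0.002], [0.002, -0.001, -1.0]]
force: [-1.1, -0.3, -4.1]
width: 0.481
finger_force: 30.0
clock: 5.98
tool_pos: [0.4608, 0.2051, 0.1822]
ee_rot: [[0.019, 1.0, -0.001], [1.0, -0.019, -0.0], [-0.0, -0.001, -1.0]]
force: [0.6, -0.4, -3.2]
width: 0.481
finger_force: 30.0
5.9833 [0.46083033 0.20507255 0.1822201 ] [ 0.57768761 -0.38124053 -3.23116016] [-0.13276314 -0.02898133 -0.00620673]
plate (array([503.9, 225.2]), array([50.2,  5.4]), 89.3, [[501.0, 200.0], [506.0, 200.0], [507.0, 250.0], [501.0, 250.0]]) 680 [0.10746465 0.11163521 0.11231981 0.11283897 0.11349029]
```

View pics/w2.png

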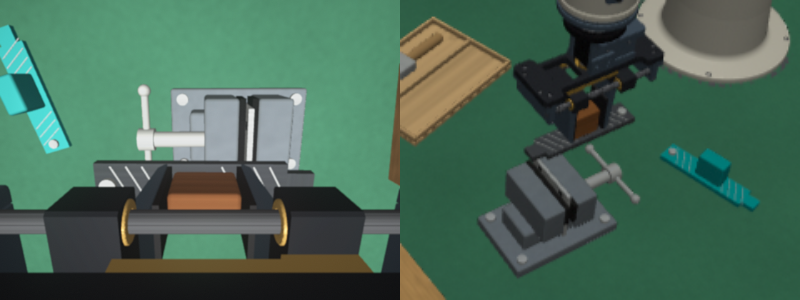

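The file is held level, with its toe forward toward the plate. In the left panel the bright plate edge is at about (251,135). Depth puts the edge at z≈0.1125, so contact should come at TCP z≈0.129. I'll approach it.

```bash
p="python3 -m pendant"
$p '[0,0.04,-0.3,0,0,0,0, 0,0.04,-0.56,0,0,0,0, 0,0.04,-0.6,0,0,0,0, 0,0.04,-0.6,0,0,0,0, 0,0.04,-0.6,0,0,0,0, 0,0.04,-0.6,0,0,0,0]'
for i in 1 2 3; do $p '[0,0,-0.012,0,0,0,0, 0,0,-0.012,0,0,0,0, 0,0,-0.012,0,0,0,0]' | grep -E "pos|force:" ; done
```

```text
clock: 6.58
tool_pos: [0.4617, 0.2091, 0.1358]
ee_rot: [[0.019, 1.0, 0.001], [1.0, -0.019, 0.0], [0.001, 0.001, -1.0]]
force: [-0.5, -0.3, -3.3]
width: 0.48
finger_force: 30.0
tool_pos: [0.4612, 0.2091, 0.1342]
force: [-0.4, -0.3, -3.3]
finger_force: 30.0
tool_pos: [0.4609, 0.2091, 0.1328]
force: [-0.5, 0.8, -3.5]
finger_force: 30.0
tool_pos: [0.4609, 0.2091, 0.1318]
force: [0.8, 0.6, -3.2]
finger_force: 30.0
```

```bash
p="python3 -m pendant"
for i in 1 2 3 4 5 6; do o=$($p '[0,0,-0.008,0,0,0,0, 0,0,-0.008,0,0,0,0, 0,0,-0.008,0,0,0,0]'); echo "$o" | grep -E "pos|^force:"; f=$(echo "$o" | grep ^force: | sed 's/.*, \(.*\)\]/\1/'); if [ $(echo "$f > 0.5"|bc) = 1 ]; then break; fi; done
```

```text
tool_pos: [0.4609, 0.2091, 0.1312]
force: [0.7, 0.2, -3.7]
tool_pos: [0.4609, 0.2091, 0.1305]
force: [-0.7, -0.7, -3.1]
tool_pos: [0.4609, 0.2091, 0.1299]
force: [-0.4, 0.6, -2.8]
tool_pos: [0.461, 0.2091, 0.1293]
force: [0.4, 0.2, -2.8]
tool_pos: [0.4612, 0.2092, 0.1289]
force: [0.2, 0.7, 2.5]
tool_pos: [0.4614, 0.2092, 0.1284]
force: [-0.3, 0.2, 7.7]bash: bc: command not found
bash: [: =: unary operator expected
bash: bc: command not found
bash: [: =: unary operator expected
bash: bc: command not found
bash: [: =: unary operator expected
bash: bc: command not found
bash: [: =: unary operator expected
bash: bc: command not found
bash: [: =: unary operator expected
bash: bc: command not found
bash: [: =: unary operator expected
```

Contact at about 11 N. Starting the stroke in short pieces so I can watch the force.

```bash
p="python3 -m pendant"
$p '[0.06,-0.001,0,0,0,0,0, 0.12,-0.002,0,0,0,0,0, 0.18,-0.003,0,0,0,0,0]' | grep -E "pos|rot|^force:"
```

```text
tool_pos: [0.4741, 0.2088, 0.1281]
ee_rot: [[0.018, 1.0, -0.002], [1.0, -0.018, -0.0], [-0.0, -0.002, -1.0]]
force: [-10.5, -0.4, 13.9]
```

```bash
p="python3 -m pendant"
$p '[0.06,-0.001,0.006,0,0,0,0, 0.12,-0.002,0.007,0,0,0,0, 0.18,-0.003,0.007,0,0,0,0]' | grep -E "pos|rot|^force:"
```

```text
tool_pos: [0.4889, 0.2085, 0.1286]
ee_rot: [[0.018, 1.0, -0.002], [1.0, -0.018, -0.0], [-0.0, -0.002, -1.0]]
force: [-7.1, -0.3, 7.7]
```

```bash
p="python3 -m pendant"
$p '[0.06,-0.001,0,0,0,0,0, 0.12,-0.002,0,0,0,0,0, 0.18,-0.003,0,0,0,0,0]' | grep -E "pos|rot|^force:"
$p '[0.06,-0.001,0,0,0,0,0, 0.12,-0.002,0,0,0,0,0, 0.18,-0.003,0,0,0,0,0]' | grep -E "pos|rot|^force:"
```

```text
tool_pos: [0.5031, 0.2083, 0.1285]
ee_rot: [[0.018, 1.0, -0.002], [1.0, -0.018, -0.0], [-0.0, -0.002, -1.0]]
force: [-7.4, -0.8, 8.4]
tool_pos: [0.5175, 0.208, 0.1285]
ee_rot: [[0.018, 1.0, -0.002], [1.0, -0.018, -0.0], [-0.0, -0.002, -1.0]]
force: [-6.5, -1.0, 8.7]
```

Steady at about 11.5 N, and the edge is past the middle. Continuing to the rear quarter.

```bash
p="python3 -m pendant"
$p '[0.06,-0.001,0,0,0,0,0, 0.12,-0.002,0,0,0,0,0, 0.18,-0.003,0,0,0,0,0]' | grep -E "pos|rot|^force:"
$p '[0.06,-0.001,0,0,0,0,0, 0.12,-0.002,0,0,0,0,0, 0.18,-0.003,0,0,0,0,0, 0.18,-0.003,0,0,0,0,0]' | grep -E "pos|rot|^force:"
```

```text
tool_pos: [0.5318, 0.2078, 0.1285]
ee_rot: [[0.018, 1.0, -0.003], [1.0, -0.018, -0.0], [-0.0, -0.003, -1.0]]
force: [-6.8, 0.1, 6.5]
tool_pos: [0.5469, 0.2076, 0.1284]
ee_rot: [[0.018, 1.0, -0.002], [1.0, -0.018, -0.0], [-0.0, -0.002, -1.0]]
force: [-6.4, -1.1, 7.3]
```

Stroke 1 is complete, with the edge about 43 mm behind the middle. Lifting gently, then returning clear of the plate.

```bash
p="python3 -m pendant"
$p '[0.004,0,0.004,0,0,0,0, 0.004,0,0.008,0,0,0,0, 0.004,0,0.012,0,0,0,0, 0.004,0,0.016,0,0,0,0, 0.004,0,0.03,0,0,0,0, 0.004,0,0.1,0,0,0,0, 0.004,0,0.3,0,0,0,0, 0.004,0,0.3,0,0,0,0]' | grep -E "pos|rot|^force:"
$p '[-0.25,0.006,0,0,0,0,0, -0.55,0.01,0,0,0,0,0, -0.55,0.01,0,0,0,0,0]' | grep -E "pos|rot|^force:"
$p '[-0.3,0.006,0,0,0,0,0, -0.55,0.01,0,0,0,0,0, -0.55,0.01,0,0,0,0,0, -0.55,0.01,0,0,0,0,0, -0.55,0.01,0,0,0,0,0, -0.55,0.01,0,0,0,0,0]' | grep -E "pos|rot|^force:"
```

```text
tool_pos: [0.549, 0.208, 0.155]
ee_rot: [[0.018, 1.0, 0.003], [1.0, -0.018, 0.001], [0.001, 0.003, -1.0]]
force: [1.3, 0.7, -3.0]
tool_pos: [0.4996, 0.2082, 0.1521]
ee_rot: [[0.018, 1.0, -0.003], [1.0, -0.018, -0.001], [-0.001, -0.003, -1.0]]
force: [0.4, 0.5, -3.9]
tool_pos: [0.4606, 0.2093, 0.1526]
ee_rot: [[0.019, 1.0, 0.001], [1.0, -0.019, 0.0], [0.0, 0.001, -1.0]]
force: [0.1, 0.4, -4.4]
```

Run:
```python
from bench import bot
import cv2,numpy as np
c=bot.capture("wrist")["frame"];d=bot.capture("scene")["frame"]
cv2.imwrite("pics/w3.png",np.hstack([cv2.resize(c,(400,300)),cv2.resize(d[150:330,230:470],(400,300))]))
```

```text
(no output)
```

View pics/w3.png

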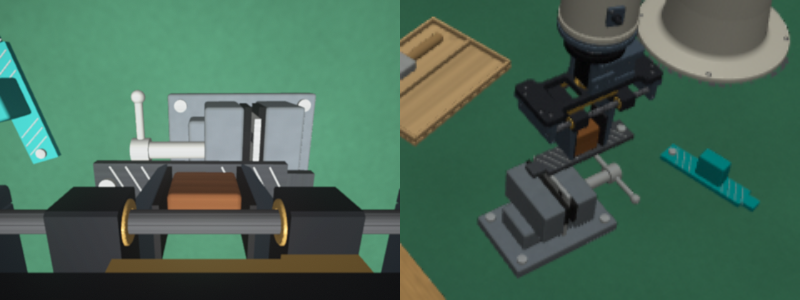

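The file sits unchanged in the grip (handle at (203,190)), level and clear of the plate. Second stroke.

```bash
p="python3 -m pendant"
$p '[0,0,-0.15,0,0,0,0, 0,0,-0.25,0,0,0,0, 0,0,-0.27,0,0,0,0, 0,0,-0.27,0,0,0,0, 0,0,-0.27,0,0,0,0, 0,0,-0.27,0,0,0,0]' | grep -E "pos|^force:"
for i in 1 2 3; do $p '[0,0,-0.008,0,0,0,0, 0,0,-0.008,0,0,0,0, 0,0,-0.008,0,0,0,0]' | grep -E "pos|^force:"; done
```

```text
tool_pos: [0.4599, 0.2093, 0.1313]
force: [-0.1, 0.3, -2.7]
tool_pos: [0.4598, 0.2093, 0.1305]
force: [-0.1, -0.3, -3.4]
tool_pos: [0.4597, 0.2092, 0.1297]
force: [-0.1, 0.3, -3.3]
tool_pos: [0.4598, 0.2093, 0.1291]
force: [-0.8, 0.4, -1.4]
```

```bash
p="python3 -m pendant"
$p '[0,0,-0.01,0,0,0,0, 0,0,-0.01,0,0,0,0, 0,0,-0.01,0,0,0,0]' | grep -E "pos|^force:"
```

```text
tool_pos: [0.4601, 0.2094, 0.1286]
force: [-1.2, -0.5, 4.8]
```

```bash
p="python3 -m pendant"
$p '[0.06,-0.001,0,0,0,0,0, 0.12,-0.002,0,0,0,0,0, 0.18,-0.003,0,0,0,0,0]' | grep -E "pos|^force:"
```

```text
tool_pos: [0.4732, 0.209, 0.1284]
force: [-8.4, 0.3, 9.8]
```

```bash
p="python3 -m pendant"
$p '[0.06,-0.001,0.003,0,0,0,0, 0.12,-0.002,0.003,0,0,0,0, 0.18,-0.003,0.003,0,0,0,0]' | grep -E "pos|^force:"
$p '[0.06,-0.001,0,0,0,0,0, 0.12,-0.002,0,0,0,0,0, 0.18,-0.003,0,0,0,0,0]' | grep -E "pos|^force:"
```

```text
tool_pos: [0.4877, 0.2087, 0.1285]
force: [-6.9, -0.3, 7.8]
tool_pos: [0.502, 0.2085, 0.1285]
force: [-6.3, 0.5, 7.5]
```

```bash
p="python3 -m pendant"
$p '[0.06,-0.001,0,0,0,0,0, 0.12,-0.002,0,0,0,0,0, 0.18,-0.003,0,0,0,0,0]' | grep -E "pos|^force:"
$p '[0.06,-0.001,0,0,0,0,0, 0.12,-0.002,0,0,0,0,0, 0.18,-0.003,0,0,0,0,0]' | grep -E "pos|^force:"
$p '[0.06,-0.001,0,0,0,0,0, 0.12,-0.002,0,0,0,0,0, 0.18,-0.003,0,0,0,0,0, 0.18,-0.003,0,0,0,0,0]' | grep -E "pos|^force:"
```

```text
tool_pos: [0.5163, 0.2082, 0.1285]
force: [-6.4, 0.7, 8.6]
tool_pos: [0.5307, 0.208, 0.1285]
force: [-7.2, -0.2, 7.6]
tool_pos: [0.5458, 0.2077, 0.1284]
force: [-6.2, -0.3, 8.1]
```

Stroke 2 is complete. Lift gently and carry the file back over its bay.

```bash
p="python3 -m pendant"
$p '[0.004,0,0.004,0,0,0,0, 0.004,0,0.008,0,0,0,0, 0.004,0,0.012,0,0,0,0, 0.004,0,0.016,0,0,0,0, 0.004,0,0.03,0,0,0,0, 0.004,0,0.1,0,0,0,0, 0.004,0,0.4,0,0,0,0, 0.004,0,0.75,0,0,0,0, 0.004,0,0.75,0,0,0,0, 0.004,0,0.75,0,0,0,0]' | grep -E "pos|^force:"
$p '[-0.08,-0.48,0,0,0,0.012,0, -0.16,-0.97,0,0,0,0.023,0, -0.16,-0.97,0,0,0,0.023,0]' | grep pos
$p '[-0.08,-0.48,0,0,0,0.012,0, -0.16,-0.97,0,0,0,0.023,0, -0.16,-0.97,0,0,0,0.023,0]' | grep pos
$p '[-0.08,-0.48,0,0,0,0.012,0, -0.16,-0.97,0,0,0,0.023,0, -0.16,-0.97,0,0,0,0.023,0]' | grep pos
$p '[-0.08,-0.48,0,0,0,0.012,0, -0.16,-0.97,0,0,0,0.023,0, -0.16,-0.97,0,0,0,0.023,0, -0.16,-0.97,0,0,0,0.023,0, -0.16,-0.97,0,0,0,0.023,0, -0.16,-0.97,0,0,0,0.023,0]'
```

```text
tool_pos: [0.5474, 0.208, 0.1901]
force: [0.1, 0.2, -3.5]
tool_pos: [0.5316, 0.1252, 0.1873]
tool_pos: [0.5191, 0.0475, 0.1875]
tool_pos: [0.5066, -0.0302, 0.1876]
clock: 17.1
tool_pos: [0.495, -0.1018, 0.188]
ee_rot: [[-0.268, 0.964, -0.001], [0.964, 0.268, 0.0], [0.001, -0.001, -1.0]]
force: [-0.6, -0.9, -3.4]
width: 0.48
finger_force: 30.0
```

```bash
p="python3 -m pendant"
$p '[0,0,-0.5,0,0,0,0, 0,0,-1,0,0,0,0, 0,0,-1,0,0,0,0, 0,0,-1,0,0,0,0]' | grep -E "pos|^force:"
$p '[0,0,-0.4,0,0,0,0, 0,0,-0.7,0,0,0,0, 0,0,-0.95,0,0,0,0, 0,0,-0.95,0,0,0,0, 0,0,-0.95,0,0,0,0, 0,0,-0.95,0,0,0,0]' | grep -E "pos|^force:"
for i in 1 2 3 4; do $p '[0,0,-0.012,0,0,0,0, 0,0,-0.012,0,0,0,0, 0,0,-0.012,0,0,0,0]' | grep -E "pos|^force:"; done
```

```text
tool_pos: [0.494, -0.1013, 0.1075]
force: [0.8, -1.3, -2.6]
tool_pos: [0.4966, -0.1028, 0.0345]
force: [0.3, -0.5, -3.4]
tool_pos: [0.4957, -0.1027, 0.0325]
force: [0.7, -0.5, -2.3]
tool_pos: [0.4952, -0.1026, 0.0306]
force: [-1.2, 0.1, -3.0]
tool_pos: [0.4951, -0.1026, 0.0295]
force: [0.1, -0.3, -3.9]
tool_pos: [0.4951, -0.1026, 0.0286]
force: [-0.2, 0.8, -3.7]
```

```bash
p="python3 -m pendant"
$p '[0,0,-0.05,0,0,0,0, 0,0,-0.05,0,0,0,0, 0,0,-0.05,0,0,0,0]' | grep -E "pos|^force:"
for i in 1 2 3; do $p '[0,0,-0.008,0,0,0,0, 0,0,-0.008,0,0,0,0, 0,0,-0.008,0,0,0,0]' | grep -E "pos|^force:"; done
```

```text
tool_pos: [0.495, -0.1025, 0.0243]
force: [-1.1, -0.1, -4.2]
tool_pos: [0.4952, -0.1026, 0.024]
force: [0.4, -0.7, -4.8]
tool_pos: [0.4952, -0.1026, 0.0233]
force: [-0.8, -1.2, -3.5]
tool_pos: [0.4953, -0.1026, 0.0229]
force: [-0.4, -0.6, 2.9]
```

The file is seated on the bay floor. Release, rise and check.

```bash
p="python3 -m pendant"
$p '[0,0,0,0,0,0,0.3, 0,0,0,0,0,0,0.6, 0,0,0,0,0,0,1, 0,0,0,0,0,0,1, 0,0,0,0,0,0,1, 0,0,0,0,0,0,1, 0,0,0,0,0,0,1, 0,0,0,0,0,0,1]' | grep -E "pos|^force:|width"
$p '[0,0,0.2,0,0,0,1, 0,0,0.6,0,0,0,1, 0,0,1,0,0,0,1, 0,0,1,0,0,0,1]' | grep -E "pos|^force:"
$p '[0,0,0.5,0,0,0,1, 0,0,1,0,0,0,1, 0,0,1,0,0,0,1, 0,0,1,0,0,0,1, 0,0,1,0,0,0,1]' | grep -E "pos|^force:"
python3 - <<'E'
from bench import bot
from h import *
s=bot.read_state();c=bot.capture("wrist")
T=np.eye(4);T[:3,:3]=s["ee_rot"];T[:3,3]=s["tool_pos"]
P=pts(c,T@c["mount"]);x,y,z=np.moveaxis(P,-1,0)
m=(z>.045)&(z<.07)&(abs(x-.496)<.05)&(abs(y+.1)<.04)
print("handle",rect(P[m][:,:2]),np.nanmedian(P[m],0))
f=bot.capture("scene")["frame"]
cv2.imwrite("pics/end.png",np.hstack([cv2.resize(c["frame"],(400,300)),cv2.resize(f,(400,300))]))
E
```

```text
tool_pos: [0.4952, -0.1026, 0.0227]
force: [0.2, 0.0, 0.2]
width: 0.961
tool_pos: [0.4976, -0.1033, 0.1074]
force: [1.4, -0.6, 1.0]
tool_pos: [0.495, -0.1025, 0.1826]
force: [-0.4, 1.3, -0.4]
handle (array([ 495.8, -105. ]), array([43.9, 24.3]), 15.4, [[471.0, -99.0], [478.0, -123.0], [520.0, -111.0], [514.0, -87.0]]) [ 0.4952086  -0.10394528  0.05361611]
```

View pics/end.png

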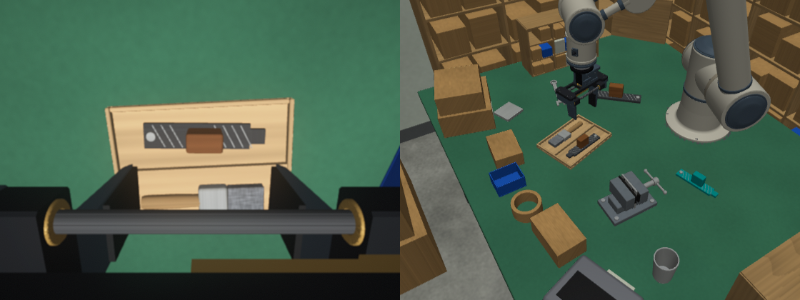

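The file lies flat in its own bay (handle at (203,140)), released, with its handle top at 53.6 mm as at the start. Everything else is undisturbed.

```bash
python3 -c "
from bench import bot
print(bot.job_done())"
```

```text
the job is handed in; nothing more can be done
None
```

Job handed in, with no verdict returned: two forward strokes at about 8–17 N with a lift after each, and the file released flat in its own bay of the tray.

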